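# Extend and lock the telescopic stand leg

### The arm

A 6-joint arm with a two-finger parallel gripper is mounted at the origin on a cart in front of the work surface, level with it; the furniture and walls round the work are solid. World frame = base frame: x ahead of the robot, y to its left, z up, the work surface at z = 0. Lengths are in m, angles in rad, forces in N, time in s.
With the tool pointing down it reaches from about 0.425 to 1.125 m from the base axis. Payload 14.9 kg.
Tool frame: the origin (TCP) lies between the finger pads; the fingertips stand 19 mm ahead of it and the grasp point (between the pads) is the TCP (r.tcp_to_tips is the distance from the TCP to the fingertips, in m); z points along the fingers, y is the line along which they close (so a half turn about z gives the same grasp; the last joint's range is limited). The gripper opens to 91 mm and grips with 3 to 60 N. Pads are 32 mm wide; open, the fingers measure 118 mm over their backs; the gripper's body (76 mm by 178 mm) begins 60 mm behind the grasp point.
Start: joints at [1.099, 0.379, 1.734, -0, 1.028, -0.033], TCP at [0.297, 0.634, 0.233] pointing down, gripper open.
Joint ranges: [-2.77, 2.77], [-0.74, 2.19], [0, 2.66], [-1.06, 4.2], [0.31, 2.87], [-3.08, 3.08]. Speed limits (rad/s): [1.89, 1.89, 2.39, 3.14, 3.14, 3.14].

### API

Orientations are given as a rotation vector (axis times angle).
In Python, from cell import telemetry, cams, r gives the robot as it stands. The module is installed in compiled form; this text tells all that it offers.
- The arm moves only by the tool jog_arm, never from a script. Its argument "rows" is a list of rows, each a list of 3 entries, a list of its own where there are three numbers: the closure, from -1 (fully open) to 1 (shut), then the shift along the tool's x, y, z scaled (see below), then the turn about the tool's z scaled (see below). A call has 1 to 12 rows; each row shifts and turns the commanded pose from where the row before left it, along the tool's axes as they then stand; what a row does not reach is not made up. The controller multiplies each number of a shift by 2 cm and each number of a turn by pi rad. A row lasts 1/12 s, in which the tool goes at most 41.7 mm and 7.16 degrees, less where a joint would pass 70% of its speed; a pose out of reach is approached as far as the arm can. A call with a number of a shift or a turn outside -1 to 1 is refused whole. A call with a gripper value outside its range is refused whole. The fingers move at their own pace and stop on an object; the grip force is fixed at half the most. Time passes only in rows, so rows that do not move let the fingers close. It gives the time, the measured TCP pose, the force, the opening and the grip force at its end, in the units of the state.
- telemetry.get_state(): the state, without advancing time (a new reading comes with each control period).
- cams.snapshot(name): name is "scene" or "top"; returns a dict with "pixels" (480x640x3 uint8, blue, green, red), "mtx" (3x3 intrinsics, pixels), "rvec" (rotation vector, rad) and "tvec" (3), from world to camera coordinates, as OpenCV has them. Camera axes: x right, y down, z forward; pixel columns grow to the right and rows downward; lengths in m; the calibration is good to about 2 mm. A picture is of the moment at which its call begins. There is no depth.
- r.finish_job(): hands the job in; it is judged then, once.
Trained networks look in a picture, given as the dict that the camera call returned (one of the last four; its "shot" number tells which), for a name from the list of things; names that differ only in an ending like _2 or _b are one class to them, and where a whole thing is asked for, a point or a joint stands for the part that bears it (a point fixed in the world has none). Each returns a list of dicts, best first, with "conf" (0 to 1); they miss things now and then, are a little off and sometimes report something else, mostly with a low value. They report only what shows in the picture. A call takes as long as a camera call. They do not tell look-alikes from the thing itself.
- cams.find_in(picture, query): "centre" ([x, y, z] in m, in the coordinates of the camera as it stood for that picture, good to about 4 mm: the middle of the surface that is visible of it).
- cams.trace(picture, query): "region" (480x640 bool, what is visible of it).
- cams.mark_of(picture, query): "centre" ([x, y, z] in m, in the coordinates of the camera as it stood for that picture, good to about 4 mm: a listed point, or the origin of a listed thing).
The state is a dict: "time": time; "joint_pos": joint angles; "qvel": joint speeds; "tau": joint torques, N m; "position": TCP position; "orientation": TCP orientation; "force": force on the tool from outside, world axes, zero at the start; "ft_torque": the same for the moment, N m; "gripper_width": opening from 0.0 (shut) to 1.0 (fully open); "gripper_force": force on a finger pad.
Only numpy, scipy, OpenCV 4.12 (cv2) and the standard library are available. Lean on these libraries where they do the work, as an engineer would, in place of code of your own. Each camera call takes 0.05 s, during which the arm holds its last target. There are 200 camera calls.

### The job

Get the telescopic leg of the parcel-photo stand ready: lay it, still retracted and with the button hole up, flat in the cradle between all four uprights, its wide butt plate at the cradle's upright end plate, and let go of it. Then take it by the rubber foot and draw it out until the lock button clicks out of the hole in the top; leave it lying in the cradle, locked. Do not disturb the tin, the tape roll or the stapler.

Things in the scene. Friction and masses are not known exactly. Their poses are not given: they have to be found in the camera images.
- leg: Outer tube of the loose telescopic leg: plain aluminium square tube, 150 long, 34 wide, 34 high. Origin: centre of its underside, halfway along (balance point within 15 mm). +x runs along the tube to its open mouth and the foot, z up. Black collar at the mouth (x 66 to 78 mm), 40 wide, 37 high. Whole leg 199 mm long retracted, 284 extended, about 0.43 kg. Graspable across the 34 mm width.
- leg_butt (a point): Centre of the black butt plate that closes the leg's other end (leg x -76 to -58 mm): 62 mm wide (y), 18 mm along the leg, 36 mm high, flush with the tube's underside. 67 mm from the leg's origin, 17 mm above the underside.
- leg_foot (a point): Centre of the black ribbed rubber foot on the end of the inner tube (steel, 24 mm square): a block 34 mm along the leg, 40 wide, 34 high. 17 mm above the leg's underside and, retracted, 106 mm from the leg's origin along its +x, leaving 11 mm of bare inner tube between collar and foot.
- leg_hole (a point): Centre of the 13 mm button hole in the top face of the outer tube, 55 mm from the leg's origin along its +x, 34 mm above its underside. The lock button comes out here.
- leg_inner (a joint): How far the inner tube is drawn out, m: 0 fully retracted (it starts at 0 to 0.012), 0.085 where the button snaps into the hole, hard stop at 0.0875. It takes about 4 to 6 N to draw.
- leg_button (a joint): How far the lock button (10 mm round steel pin on a spring) has risen, m: 0 pressed down inside the tube, 0.008 fully out, then standing 5 mm proud of the tube's top. Once out it blocks the inner tube both ways.
- cradle: Grey steel cradle fixed to the table. Origin: centre of its underside midway between its two pairs of uprights. Base plate 6 mm thick, 96 wide (y), x -104 to +64 mm. Round uprights 10 mm thick at x = -38 and +38, y = +-24 mm: 38 mm clear between them up to z 26 mm, flaring to y = +-35 at the top (z 46 mm). Only flat base plate, free for fingers, between the pairs.
- cradle_end (a point): Middle of the top edge, inner face, of the cradle's upright end plate: at cradle x -96 mm, 36 mm above the table; 70 mm wide. The leg lies on the base plate along the cradle's x axis, foot to +x; its butt plate fits between end plate and first uprights, which catch it when pulled to +x. So the leg's origin may lie from 19 mm behind (-x) to 14 mm ahead of the cradle's origin.
- small_tin: Bystander: round dark red tin with a gold lid, 66 mm wide, 57 mm high. Origin: centre of its underside.
- tape_roll: Bystander: roll of red tape lying flat, 72 mm wide, 25 mm high. Origin: centre of its underside.
- stapler: Bystander: red and black stapler, 135 x 34 x 49 mm. Origin: centre of its underside.
Things that resemble listed ones, but are neither listed nor needed, are in the scene too. Leave any green look-alike of the leg alone.

How it is judged:
On the way, in this order (a step that is already met when the one before it is completed fails the run):
1. the leg lies flat in the cradle, still retracted, foot away from the end plate, and is let go of (x of leg in the frame of cradle between -0.024 and 0.02 m and y of leg in the frame of cradle between -0.008 and 0.008 m and z of leg in the frame of cradle below 0.011 m and angle between leg's own z axis and vertical below 0.15 rad and x of leg_foot in the frame of cradle above 0.06 m and value of joint leg_inner below 0.04 m and contact force between the fingers and leg below 0.2 N), for 0.2 s.
2. the leg is drawn out and its lock button has clicked out, the leg still in the cradle (value of joint leg_inner above 0.08 m and value of joint leg_button above 0.006 m and x of leg in the frame of cradle between -0.024 and 0.02 m and z of leg in the frame of cradle below 0.02 m), for 0.1 s.
At the end, for the whole second after the job is handed in: Leg drawn out at least 80 mm with the button risen at least 6 mm; it lies at rest and flat (0.15 rad, within 5 mm of the base plate) in the cradle, hole up, foot away from the end plate, its origin within 8 mm sideways and -24 to +20 mm along the cradle of the cradle's origin (value of joint leg_inner above 0.08 m and value of joint leg_button above 0.006 m and x of leg in the frame of cradle between -0.024 and 0.02 m and y of leg in the frame of cradle between -0.008 and 0.008 m and z of leg in the frame of cradle below 0.011 m and angle between leg's own z axis and vertical below 0.15 rad and x of leg_foot in the frame of cradle above 0.14 m and linear speed of leg below 0.02 m/s); the robot touches nothing.
It fails at once if a bystander is moved more than 30 mm (distance of any of small_tin, tape_roll, stapler from where it was at the start of the episode above 0.03 m).
It also fails if it takes over 45 s, if anything falls off the work surface, if the arm or the gripper's body presses on something with over 40 N, if the wrist force passes 120 N, or if a joint passes its speed limit or range.

## Working session

There is one attempt and no reset: what is moved stays moved. The work goes in short steps, Python scripts to look and compute and a tool call to move; the robot and the scene stay as the last step left them, time stands still between calls to the robot, and variables do not carry over. Pictures are saved under pics/ and viewed, at most 10 in all, crops included, and the job is handed in when it is done.

Besides the shell and the picture viewer there is one more tool, called after ">>>" as name([rows], argument=value, ...), one row to a line, values as JSON. jog_arm: Moves the arm, as the interface text tells. Its arguments: {"type":"object","properties":{"rows":{"type":"array"}},"required":["rows"]}

```bash
mkdir -p pics
cat > h.py <<'E'
import numpy as np, cv2
from cell import telemetry, cams, r
def snap(n,f=None):
    p=cams.snapshot(n)
    if f: cv2.imwrite('pics/'+f,p['pixels'])
    return p
def world(p,c):
    R=cv2.Rodrigues(np.array(p['rvec'],float))[0]; return R.T@(np.array(c).ravel()-np.array(p['tvec']).ravel())
def pix(p,w):
    return cv2.projectPoints(np.array(w,float).reshape(-1,3),np.array(p['rvec'],float),np.array(p['tvec'],float),np.array(p['mtx'],float),None)[0].reshape(-1,2)
def ray(p,uv,z):
    R=cv2.Rodrigues(np.array(p['rvec'],float))[0]; d=R.T@np.linalg.inv(p['mtx'])@np.array([*uv,1.]); o=-R.T@np.array(p['tvec'],float).ravel()
    return o+d*(z-o[2])/d[2]
E
python3 - <<'E'
from h import *
np.set_printoptions(precision=3,suppress=True)
s=telemetry.get_state(); print(s['time'],s['position'],s['orientation'],s['gripper_width'],s['force'])
for n in('top','scene'):
    p=snap(n,n+'0.png'); print(n,world(p,[0,0,0]))
    for q in('leg','leg_butt','leg_foot','leg_hole','cradle','cradle_end','small_tin','tape_roll','stapler'):
        for d in cams.mark_of(p,q):
            w=world(p,d['centre']); print(q,round(d['conf'],2),w,pix(p,w)[0].round())
E
```

```text
0.0 [0.297 0.633 0.232] [-0.684 -3.066  0.002] 1.0000592022084565 [-0.137  0.163  0.778]
top [0.426 0.097 1.122]
leg 0.88 [ 0.506  0.314 -0.   ] [222. 264.]
leg 0.88 [0.429 0.511 0.001] [138. 296.]
leg_butt 0.79 [0.456 0.445 0.02 ] [164. 285.]
leg_butt 0.63 [ 0.672  0.165 -0.001] [285. 197.]
leg_foot 0.75 [0.506 0.209 0.017] [266. 264.]
leg_foot 0.61 [0.397 0.607 0.019] [ 94. 310.]
leg_hole 0.7 [0.412 0.562 0.03 ] [111. 303.]
leg_hole 0.69 [0.508 0.261 0.033] [242. 263.]
cradle 0.59 [ 0.511 -0.091  0.   ] [391. 263.]
cradle 0.47 [0.509 0.259 0.035] [243. 262.]
cradle_end 0.81 [0.522 0.003 0.04 ] [353. 257.]
small_tin 0.76 [0.674 0.166 0.   ] [285. 196.]
tape_roll 0.57 [ 0.683 -0.333  0.001] [489. 194.]
stapler 0.95 [ 0.676 -0.077 -0.002] [384. 196.]
stapler 0.31 [0.518 0.003 0.039] [353. 259.]
stapler 0.21 [0.505 0.314 0.003] [222. 265.]
scene [ 0.155 -0.79   1.229]
leg 0.98 [0.513 0.315 0.   ] [272. 194.]
leg 0.56 [ 0.429  0.512 -0.004] [222. 159.]
leg_butt 0.96 [0.457 0.445 0.016] [237. 166.]
leg_butt 0.89 [0.51  0.382 0.018] [262. 174.]
leg_foot 0.63 [0.507 0.211 0.015] [283. 217.]
leg_foot 0.57 [ 0.508 -0.09   0.001] [329. 306.]
leg_foot 0.49 [0.397 0.608 0.015] [201. 137.]
leg_hole 0.76 [0.415 0.56  0.032] [211. 141.]
leg_hole 0.74 [0.505 0.259 0.036] [276. 199.]
cradle 0.77 [ 0.509 -0.093  0.002] [330. 307.]
cradle_end 0.58 [0.522 0.002 0.03 ] [319. 269.]
tape_roll 0.75 [ 0.684 -0.336  0.004] [444. 364.]
stapler 0.8 [ 0.674 -0.077 -0.004] [387. 281.]
```

View pics/top0.png

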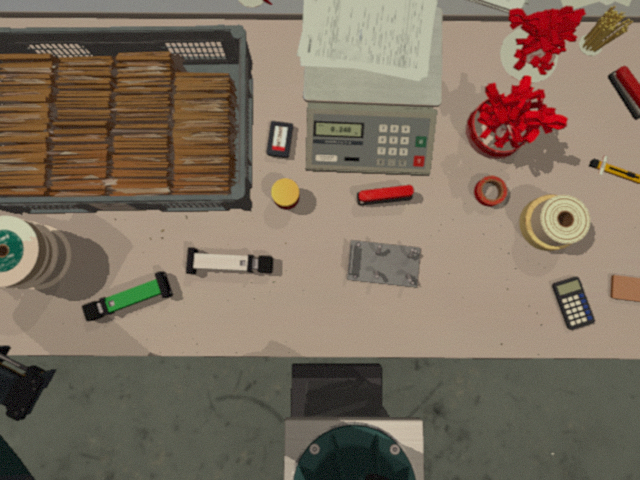

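Run:
```python
import cv2
a=cv2.imread('pics/top0.png')[200:340,60:300]; b=cv2.imread('pics/scene0.png')[100:260,180:420]
a=cv2.resize(a,(720,420),interpolation=cv2.INTER_CUBIC)
cv2.imwrite('pics/crop0.png',a)
```

```text
(no output)
```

View pics/crop0.png

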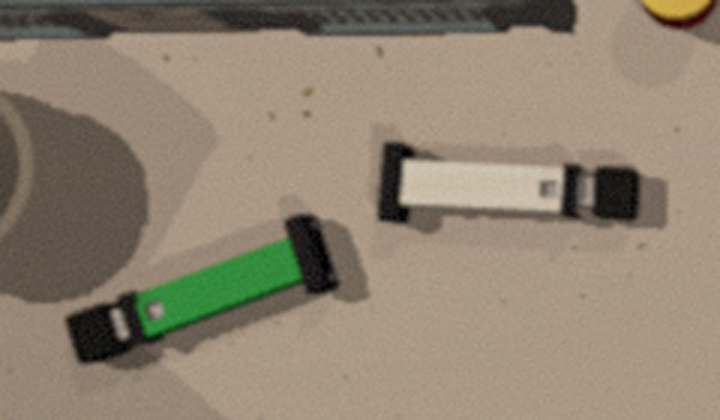

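View pics/scene0.png

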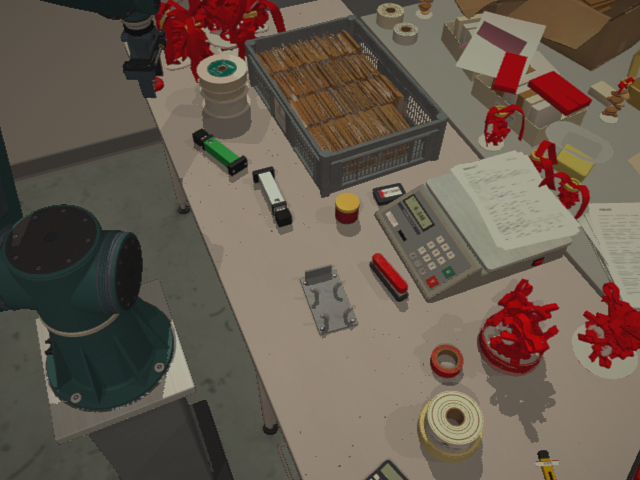

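The leg candidates are two: the silver tube at (222,264) and the green one at (138,296) in the top view. The task says plain aluminium and to leave the green one alone, so the silver one is the leg. The enlarged crop confirms this: bare metal tube, button hole facing up, butt plate on the left at (190,260), foot on the right at (265,264). The cradle is at (385,263), with its end plate on the left at (353,258).

Run:
```python
from h import *
np.set_printoptions(precision=4,suppress=True)
from scipy.spatial.transform import Rotation as Ro
print(Ro.from_rotvec(telemetry.get_state()['orientation']).as_matrix())
p=snap('top'); hsv=cv2.cvtColor(p['pixels'],cv2.COLOR_BGR2HSV)
def rect(m,z,t):
    P=np.argwhere(m)[:,::-1].astype(np.float32); b=cv2.boxPoints(cv2.minAreaRect(P))
    w=np.array([ray(p,u,z) for u in b]); print(t,b.round(1).tolist(),'centre',w.mean(0),'sides',np.linalg.norm(w[1]-w[0]),np.linalg.norm(w[2]-w[1]))
    e=[w[1]-w[0],w[2]-w[1]]; e=max(e,key=np.linalg.norm); e=e if e[1]<0 else -e; print(' yaw',np.degrees(np.arctan2(e[1],e[0])))
for d in cams.trace(p,'leg')[:2]:
    m=d['region']; g=m&(hsv[...,2]>150)
    n,l,st,_=cv2.connectedComponentsWithStats(g.astype(np.uint8)); k=1+np.argmax(st[1:,4]); rect(l==k,.034,'tube'); rect(m,.017,'whole')
for d in cams.trace(p,'cradle')[:2]: rect(d['region'],.006,'cradle %.2f'%d['conf'])
for q in('leg','leg_butt','leg_foot','leg_hole','cradle','cradle_end'):
    print(q,[world(p,d['centre']) for d in cams.mark_of(p,q)])
```

```text
[[-0.9053  0.4249 -0.    ]
 [ 0.4249  0.9053  0.    ]
 [ 0.      0.     -1.    ]]
tube [[193.39999389648438, 267.3999938964844], [194.10000610351562, 252.8000030517578], [247.1999969482422, 255.3000030517578], [246.5, 269.8999938964844]] centre [0.5104 0.3124 0.034 ] sides 0.03393155698300658 0.12413350846213822
 yaw -92.37583371834435
whole [[187.0, 247.0], [273.0, 247.0], [273.0, 273.0], [187.0, 273.0]] centre [0.5151 0.2929 0.017 ] sides 0.20406171574507223 0.061661194694252075
 yaw -89.63819678877353
tube [[110.5, 302.5], [111.5, 301.5], [113.0, 303.0], [112.0, 304.0]] centre [0.4134 0.5589 0.034 ] sides 0.003147212846861454 0.00499132475070426
 yaw -132.88523947753148
whole [[78.19999694824219, 296.79998779296875], [164.60000610351562, 269.20001220703125], [172.6999969482422, 294.79998779296875], [86.4000015258789, 322.3999938964844]] centre [0.4297 0.5347 0.017 ] sides 0.20940878649851588 0.06376417816856673
 yaw -71.69974395561397
cradle 0.60 [[346.6000061035156, 279.6000061035156], [350.8999938964844, 239.39999389648438], [421.20001220703125, 246.89999389648438], [416.8999938964844, 287.20001220703125]] centre [ 0.5106 -0.0728  0.006 ] sides 0.09713441534750489 0.16950637223405243
 yaw -95.80491552104426
leg [array([0.4335, 0.5123, 0.0003]), array([0.5072, 0.3156, 0.002 ])]
leg_butt [array([0.5121, 0.3826, 0.0163]), array([0.4571, 0.4451, 0.021 ])]
leg_foot [array([0.3924, 0.6062, 0.0192]), array([0.5066, 0.2107, 0.0156]), array([ 0.6779, -0.0773, -0.0006])]
leg_hole [array([0.4115, 0.5632, 0.0341]), array([0.5068, 0.2587, 0.0363])]
cradle [array([ 0.5093, -0.0933, -0.0004])]
cradle_end [array([0.5199, 0.0033, 0.0381])]
```

>>> jog_arm([
  [-1, [0, 0, 0], 0.0373],
  [-1, [0, 0, 0], 0.0373],
  [-1, [0, 0, 0], 0.0373],
  [-1, [0, 0, 0], 0.0373],
  [-1, [0, 0, 0], 0.0373],
  [-1, [0, 0, 0], 0.0373],
  [-1, [0, 0, 0], 0.0373],
  [-1, [0, 0, 0], 0.0373],
  [-1, [0, 0, 0], 0.0373],
  [-1, [0, 0, 0], 0.0373],
])

```text
time: 2.28
position: [0.2974, 0.6337, 0.2329]
orientation: [2.272, 2.17, -0.0]
force: [-0.2, -0.2, -0.6]
gripper_width: 1.001
gripper_force: 0.0
```

>>> jog_arm([
  [-1, [-0.96, 0.7, 0], 0],
  [-1, [-0.96, 0.7, 0], 0],
  [-1, [-0.96, 0.7, 0], 0],
  [-1, [-0.96, 0.7, 0], 0],
  [-1, [-0.96, 0.7, 0], 0],
  [-1, [-0.96, 0.7, 0], 0],
  [-1, [-0.96, 0.7, 0], 0],
  [-1, [-0.96, 0.7, 0], 0],
  [-1, [-0.96, 0.7, 0], 0],
  [-1, [-0.96, 0.7, 0], 0],
  [-1, [-0.96, 0.7, 0], 0],
  [-1, [-0.96, 0.7, 0], 0],
])

```text
time: 3.28
position: [0.4567, 0.3958, 0.233]
orientation: [2.265, 2.177, 0.0]
force: [0.1, 0.9, -0.8]
gripper_width: 0.999
gripper_force: 0.0
```

>>> jog_arm([
  [-1, [-0.96, 0.715, 0.9], 0],
  [-1, [-0.96, 0.715, 0.9], 0],
  [-1, [-0.96, 0.715, 0.9], 0],
  [-1, [-0.97, 0.715, 0.9], 0],
  [-1, [0, 0, 1], 0],
  [-1, [0, 0, 1], 0],
  [-1, [0, 0, 1], 0],
  [-1, [0, 0, 1], 0],
  [-1, [0, 0, 1], 0],
  [-1, [0, 0, 1], 0],
  [-1, [0, 0, 0.8], 0],
  [-1, [0, 0, 0], 0],
])

```text
time: 4.28
position: [0.5087, 0.3167, 0.0222]
orientation: [-2.265, -2.176, 0.006]
force: [-0.6, -0.9, -1.1]
gripper_width: 1.002
gripper_force: 0.0
```

>>> jog_arm([
  [1, [0, 0, 0], 0],
  [1, [0, 0, 0], 0],
  [1, [0, 0, 0], 0],
  [1, [0, 0, 0], 0],
  [1, [0, 0, 0], 0],
  [1, [0, 0, 0], 0],
  [1, [0, 0, 0], 0],
  [1, [0, 0, 0], 0],
])

```text
time: 4.95
position: [0.5102, 0.3176, 0.0251]
orientation: [2.265, 2.177, 0.0]
force: [-0.4, -0.6, 0.3]
gripper_width: 0.446
gripper_force: 0.0
```

>>> jog_arm([
  [1, [0, 0, 0], 0],
  [1, [0, 0, 0], 0],
  [1, [0, 0, 0], 0],
  [1, [0, 0, 0], 0],
])

```text
time: 5.28
position: [0.5102, 0.3176, 0.025]
orientation: [2.265, 2.177, -0.0]
force: [-0.3, -0.6, 2.4]
gripper_width: 0.369
gripper_force: 30.0
```

>>> jog_arm([
  [1, [0, 0, -0.5], 0],
  [1, [0, 0, -1], 0],
  [1, [0, 0, -1], 0],
  [1, [0, 0, -1], 0],
  [1, [0, 0, -1], 0],
  [1, [0, 0, -0.5], 0],
])

```text
time: 5.78
position: [0.5107, 0.3179, 0.1275]
orientation: [2.265, 2.176, 0.003]
force: [0.9, -0.1, -2.9]
gripper_width: 0.372
gripper_force: 30.0
```

>>> jog_arm([
  [1, [0, 0, 0], 0.01],
  [1, [0, 0, 0], 0.0095],
  [1, [-0.95, 0.09, 0], 0],
  [1, [-0.95, 0.09, 0], 0],
  [1, [-0.95, 0.09, 0], 0],
  [1, [-0.95, 0.09, 0], 0],
  [1, [-0.95, 0.09, 0], 0],
  [1, [-0.95, 0.09, 0], 0],
  [1, [-0.95, 0.09, 0], 0],
  [1, [-0.95, 0.09, 0], 0],
  [1, [-0.95, 0.09, 0], 0],
  [1, [-0.95, 0.09, 0], 0],
])

```text
time: 6.78
position: [0.5085, 0.1258, 0.1248]
orientation: [-2.331, -2.106, 0.001]
force: [0.9, -0.0, -3.4]
gripper_width: 0.369
gripper_force: 30.0
```

>>> jog_arm([
  [1, [-0.99, 0.098, 0], 0],
  [1, [-0.99, 0.098, 0], 0],
  [1, [-0.99, 0.098, 0], 0],
  [1, [-0.99, 0.098, 0], 0],
  [1, [-0.99, 0.098, 0], 0],
  [1, [-0.99, 0.098, 0], 0],
  [1, [-0.99, 0.098, 0], 0],
  [1, [-0.99, 0.098, 0], 0],
  [1, [-0.99, 0.098, 0], 0],
  [1, [-0.99, 0.098, 0], 0],
  [1, [-0.99, 0.098, 0], 0],
  [1, [0, 0, 0], 0],
])

```text
time: 7.78
position: [0.5083, -0.0945, 0.1249]
orientation: [2.332, 2.104, -0.0]
force: [-0.5, 1.2, -2.0]
gripper_width: 0.375
gripper_force: 30.0
```

Run:
```python
from h import *
np.set_printoptions(precision=4,suppress=True)
s=telemetry.get_state(); print(s['time'],s['position'],s['orientation'],s['force'])
p=snap('scene'); cv2.imwrite('pics/s1.png',cv2.resize(p['pixels'][180:360,220:460],(800,600),interpolation=cv2.INTER_CUBIC))
q2=snap('top')
for p in(p,q2):
  for q in('leg','leg_butt','leg_foot','leg_hole','cradle','cradle_end'):
    print(q,[(world(p,d['centre']),round(d['conf'],2)) for d in cams.mark_of(p,q)])
```

```text
7.7833 [ 0.5083 -0.0945  0.1249] [ 2.3323  2.1044 -0.0004] [-0.5143  1.2108 -1.9561]
leg [(array([ 0.5065, -0.1014,  0.1004]), 0.75)]
leg_butt []
leg_foot [(array([ 0.4983, -0.1982,  0.1135]), 0.72)]
leg_hole [(array([ 0.4999, -0.1545,  0.1354]), 0.94)]
cradle [(array([ 0.5108, -0.0926,  0.0004]), 0.82)]
cradle_end [(array([0.5221, 0.0047, 0.0318]), 0.67)]
leg [(array([ 0.504 , -0.0966,  0.0984]), 0.84), (array([0.4316, 0.5082, 0.002 ]), 0.61)]
leg_butt [(array([0.4557, 0.4484, 0.0193]), 0.92), (array([ 0.5154, -0.0255,  0.1156]), 0.69)]
leg_foot [(array([0.4016, 0.6078, 0.0199]), 0.55)]
leg_hole [(array([0.4127, 0.5631, 0.0323]), 0.65)]
cradle [(array([ 0.5088, -0.0938, -0.0022]), 0.57)]
cradle_end [(array([0.5213, 0.0048, 0.0355]), 0.84), (array([ 0.5041, -0.0957,  0.0998]), 0.29)]
```

View pics/s1.png

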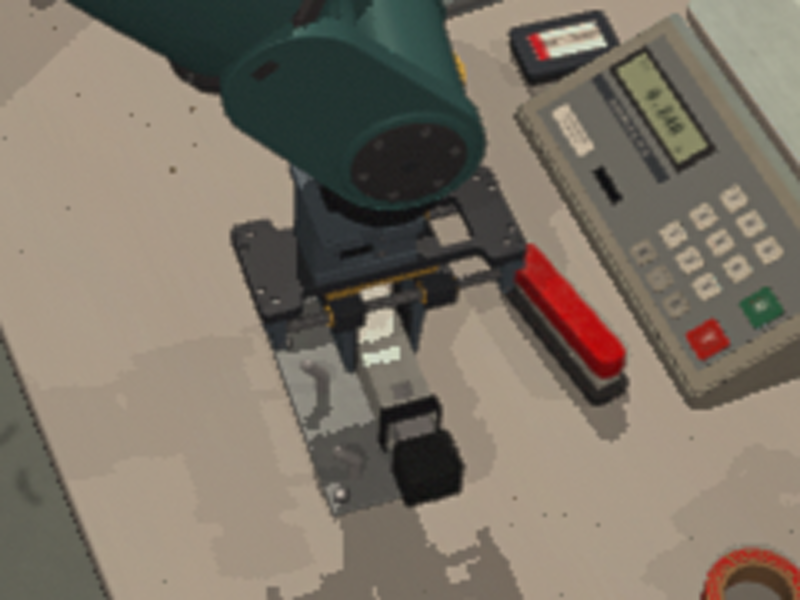

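The silver leg is level in the gripper and still retracted, over the cradle, with its foot at about (430,465) in the crop. I'm lowering it now.

>>> jog_arm([
  [1, [0, 0, 0.8], 0],
  [1, [0, 0, 0.9], 0],
  [1, [0, 0, 0.8], 0],
  [1, [0, 0, 0.4], 0],
  [1, [0, 0, 0.3], 0],
  [1, [0, 0, 0.3], 0],
  [1, [0, 0, 0.2], 0],
  [1, [0, 0, 0], 0],
])

```text
time: 9.15
position: [0.5083, -0.0921, 0.0506]
orientation: [-2.331, -2.106, 0.0]
force: [0.3, 0.7, -3.0]
gripper_width: 0.369
gripper_force: 30.0
```

>>> jog_arm([
  [1, [0, 0, 0.2], 0],
  [1, [0, 0, 0.2], 0],
  [1, [0, 0, 0.2], 0],
  [1, [0, 0, 0.15], 0],
  [1, [0, 0, 0.1], 0],
  [1, [0, 0, 0], 0],
  [1, [0, 0, 0], 0],
])

```text
time: 9.73
position: [0.5084, -0.0921, 0.0339]
orientation: [-2.331, -2.106, 0.0]
force: [-0.6, -0.6, -3.9]
gripper_width: 0.371
gripper_force: 30.0
```

>>> jog_arm([
  [1, [0, 0, 0.07], 0],
  [1, [0, 0, 0.05], 0],
  [1, [0, 0, 0], 0],
  [1, [0, 0, 0], 0],
])

```text
time: 10.07
position: [0.5084, -0.0922, 0.0315]
orientation: [-2.331, -2.106, 0.0]
force: [0.1, 0.0, -4.2]
gripper_width: 0.375
gripper_force: 30.0
```

>>> jog_arm([
  [-1, [0, 0, 0], 0],
  [-1, [0, 0, 0], 0],
  [-1, [0, 0, 0], 0],
  [-1, [0, 0, 0], 0],
  [-1, [0, 0, 0], 0],
  [-1, [0, 0, 0], 0],
  [-1, [0, 0, 0], 0],
  [-1, [0, 0, 0], 0],
  [-1, [0, 0, 0], 0],
  [-1, [0, 0, 0], 0],
])

```text
time: 10.9
position: [0.5084, -0.0922, 0.0315]
orientation: [-2.331, -2.106, 0.0]
force: [0.2, -0.4, -0.9]
gripper_width: 0.997
gripper_force: 0.0
```

>>> jog_arm([
  [-1, [0, 0, -0.6], 0],
  [-1, [0, 0, -1], 0],
  [-1, [0, 0, -1], 0],
  [-1, [0, 0, -1], 0],
  [-1, [0, 0, -1], 0],
  [-1, [0, 0, -0.4], 0],
])

```text
time: 11.4
position: [0.5095, -0.0924, 0.1347]
orientation: [2.329, 2.105, 0.003]
force: [0.3, 0.1, 0.5]
gripper_width: 1.001
gripper_force: 0.0
```

Run:
```python
from h import *
np.set_printoptions(precision=4,suppress=True)
s=telemetry.get_state(); print(s['time'],s['position'],s['force'])
p=snap('scene'); cv2.imwrite('pics/s2.png',cv2.resize(p['pixels'][210:360,240:440],(800,600),interpolation=cv2.INTER_CUBIC))
q2=snap('top')
for p in(p,q2):
  for q in('leg','leg_butt','leg_foot','leg_hole'):
    print(q,[(world(p,d['centre']),round(d['conf'],2)) for d in cams.mark_of(p,q)])
```

```text
11.4 [ 0.5095 -0.0924  0.1347] [0.3042 0.13   0.5187]
leg [(array([ 0.5105, -0.0958,  0.0047]), 0.63)]
leg_butt [(array([ 0.5136, -0.0283,  0.0276]), 0.64)]
leg_foot [(array([ 0.4997, -0.1946,  0.0218]), 0.79)]
leg_hole [(array([ 0.5034, -0.1509,  0.043 ]), 0.83)]
leg [(array([0.4328, 0.5081, 0.0018]), 0.91), (array([ 0.5037, -0.0931,  0.0064]), 0.86)]
leg_butt [(array([0.4574, 0.4463, 0.0205]), 0.93), (array([ 0.5146, -0.0307,  0.0218]), 0.55), (array([ 0.5037, -0.0947,  0.0037]), 0.22)]
leg_foot [(array([0.3948, 0.609 , 0.02  ]), 0.8)]
leg_hole [(array([0.4141, 0.5626, 0.0341]), 0.85)]
```

View pics/s2.png

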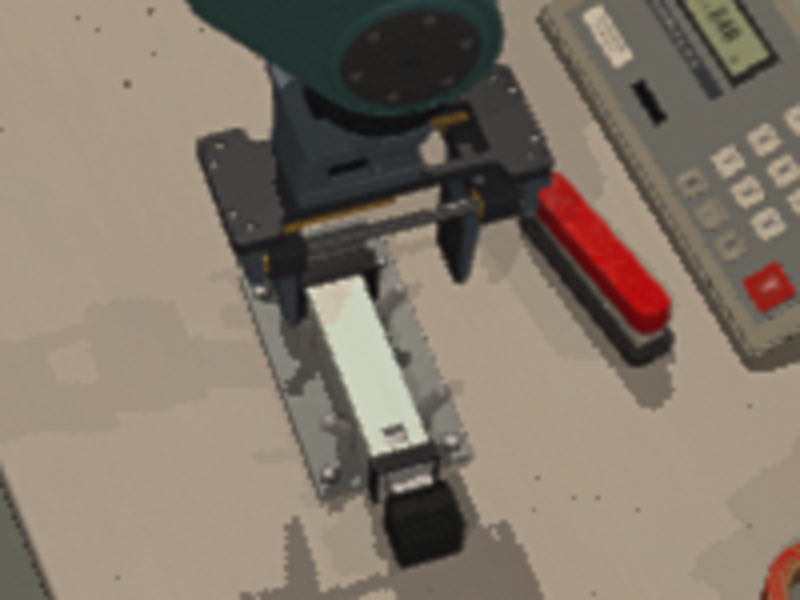

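The leg lies flat between all four uprights: butt plate at the end plate near (345,262), foot at (425,520), hole up. Next I'll grip the foot.

>>> jog_arm([
  [-1, [-0.9, 0, 0], 0],
  [-1, [-0.9, 0, 0], 0],
  [-1, [-0.9, 0, 0], 0],
  [-1, [-0.9, 0, 0], 0],
  [-1, [-0.94, 0, 0], 0],
  [-1, [-0.9, 0.02, 0], 0],
  [-1, [0, 0, 0.9], 0],
  [-1, [0, 0, 0.9], 0],
  [-1, [0, 0, 0.9], 0],
  [-1, [0, 0, 0.9], 0],
  [-1, [0, 0, 0.9], 0],
  [-1, [0, 0, 0.68], 0],
])

```text
time: 12.9
position: [0.4972, -0.2002, 0.0262]
orientation: [-2.33, -2.105, 0.001]
force: [-0.7, -0.7, 0.6]
gripper_width: 1.0
gripper_force: 0.0
```

>>> jog_arm([
  [1, [0, 0, 0], 0],
  [1, [0, 0, 0], 0],
  [1, [0, 0, 0], 0],
  [1, [0, 0, 0], 0],
  [1, [0, 0, 0], 0],
  [1, [0, 0, 0], 0],
  [1, [0, 0, 0], 0],
  [1, [0, 0, 0], 0],
  [1, [0, 0, 0], 0],
  [1, [0, 0, 0], 0],
  [1, [0, 0, 0], 0],
])

```text
time: 13.82
position: [0.4979, -0.2005, 0.0281]
orientation: [2.331, 2.106, 0.0]
force: [-1.3, 0.3, 5.7]
gripper_width: 0.437
gripper_force: 30.0
```

>>> jog_arm([
  [1, [-0.2, 0, 0], 0],
  [1, [-0.4, 0, 0], 0],
  [1, [-0.4, 0, 0], 0],
  [1, [-0.4, 0, 0], 0],
  [1, [-0.4, 0, 0], 0],
  [1, [-0.4, 0, 0], 0],
  [1, [-0.4, 0, 0], 0],
  [1, [-0.4, 0, 0], 0],
  [1, [-0.4, 0, 0], 0],
  [1, [-0.4, 0, 0], 0],
  [1, [-0.2, 0, 0], 0],
  [1, [0, 0, 0], 0],
])

```text
time: 14.82
position: [0.4898, -0.2806, 0.028]
orientation: [2.331, 2.106, -0.0]
force: [-1.1, -3.5, 4.3]
gripper_width: 0.436
gripper_force: 30.0
```

>>> jog_arm([
  [1, [-0.1, 0, 0], 0],
  [1, [-0.1, 0, 0], 0],
  [1, [-0.1, 0, 0], 0],
  [1, [0, 0, 0], 0],
])

```text
time: 15.15
position: [0.4892, -0.2859, 0.0279]
orientation: [-2.331, -2.106, -0.0]
force: [0.5, 0.9, 3.5]
gripper_width: 0.435
gripper_force: 30.0
```

Run:
```python
from h import *
np.set_printoptions(precision=4,suppress=True)
p=snap('scene'); cv2.imwrite('pics/s3.png',cv2.resize(p['pixels'][230:380,260:460],(800,600),interpolation=cv2.INTER_CUBIC))
q2=snap('top')
for p in(p,q2):
  for q in('leg','leg_butt','leg_foot','leg_hole'):
    print(q,[(world(p,d['centre']),round(d['conf'],2)) for d in cams.mark_of(p,q)])
```

```text
leg []
leg_butt []
leg_foot [(array([ 0.4894, -0.2809,  0.0229]), 0.61)]
leg_hole []
leg [(array([ 0.503 , -0.1072,  0.0057]), 0.78), (array([ 0.4324,  0.5124, -0.0002]), 0.67)]
leg_butt [(array([0.4583, 0.445 , 0.0218]), 0.78), (array([ 0.5124, -0.0395,  0.0233]), 0.59)]
leg_foot [(array([0.396 , 0.6078, 0.0174]), 0.88), (array([ 0.4879, -0.2857,  0.0209]), 0.87)]
leg_hole [(array([0.4134, 0.5663, 0.031 ]), 0.61), (array([ 0.5023, -0.164 ,  0.0399]), 0.6)]
```

View pics/s3.png

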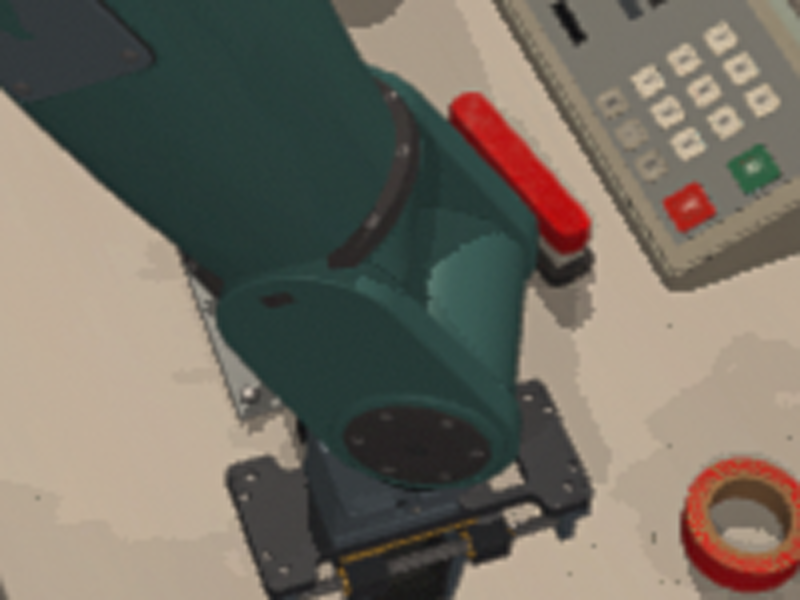

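The arm hides most of the leg in this view. The top camera puts it against the stop, with about 73 mm drawn, so I'll keep pulling slowly.

>>> jog_arm([
  [1, [-0.1, 0, 0], 0],
  [1, [-0.1, 0, 0], 0],
  [1, [-0.1, 0, 0], 0],
  [1, [-0.1, 0, 0], 0],
])

```text
time: 15.98
position: [0.4883, -0.2942, 0.0279]
orientation: [2.331, 2.106, -0.0]
force: [0.6, 2.0, 2.4]
gripper_width: 0.435
gripper_force: 30.0
```

>>> jog_arm([
  [1, [-0.05, 0, 0], 0],
  [1, [-0.05, 0, 0], 0],
  [1, [0, 0, 0], 0],
])

```text
time: 16.23
position: [0.4882, -0.2962, 0.028]
orientation: [2.331, 2.106, -0.0]
force: [0.9, -1.9, 2.8]
gripper_width: 0.443
gripper_force: 30.0
```

>>> jog_arm([
  [1, [-0.05, 0, 0], 0],
  [1, [-0.05, 0, 0], 0],
  [1, [0, 0, 0], 0],
])

```text
time: 16.48
position: [0.4879, -0.298, 0.0279]
orientation: [-2.331, -2.106, -0.0]
force: [2.0, 1.2, 2.3]
gripper_width: 0.437
gripper_force: 30.0
```

>>> jog_arm([
  [1, [-0.05, 0, 0], 0],
  [1, [0, 0, 0], 0],
])

```text
time: 16.65
position: [0.4878, -0.2989, 0.0279]
orientation: [-2.331, -2.106, 0.0]
force: [0.8, 1.9, 2.7]
gripper_width: 0.439
gripper_force: 30.0
```

Run:
```python
from h import *
np.set_printoptions(precision=4,suppress=True)
p=snap('top'); cv2.imwrite('pics/t4.png',cv2.resize(p['pixels'][220:310,340:500],(800,450),interpolation=cv2.INTER_CUBIC))
for q in('leg','leg_butt','leg_foot','leg_hole'):
    print(q,[(world(p,d['centre']),round(d['conf'],2)) for d in cams.mark_of(p,q)])
```

```text
leg [(array([0.4316, 0.5102, 0.0008]), 0.64), (array([ 0.5036, -0.1047,  0.0035]), 0.55)]
leg_butt [(array([ 0.512, -0.038,  0.021]), 0.73), (array([0.4592, 0.4488, 0.0215]), 0.69)]
leg_foot [(array([ 0.4895, -0.2978,  0.023 ]), 0.82)]
leg_hole [(array([ 0.5015, -0.1623,  0.0388]), 0.85), (array([0.4125, 0.5644, 0.0339]), 0.83), (array([ 0.4887, -0.2991,  0.0213]), 0.33)]
```

View pics/t4.png

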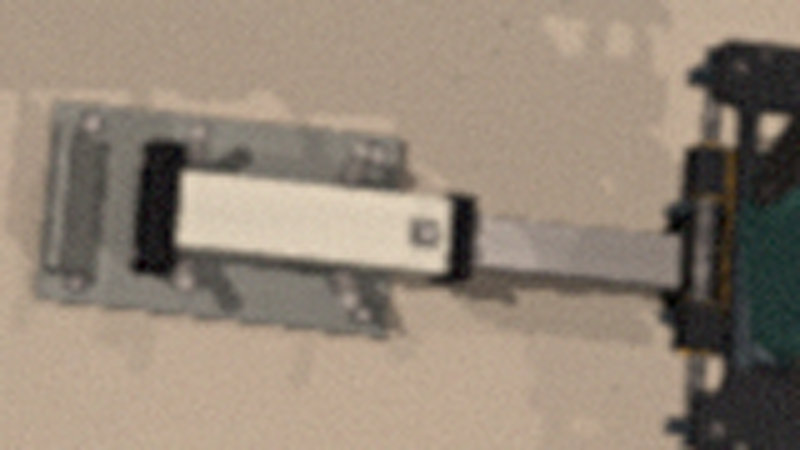

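The leg is well drawn out, with its hole at (424,232). There's been no force jump yet, so I'll continue in small steps.

>>> jog_arm([
  [1, [-0.05, 0, 0], 0],
  [1, [0, 0, 0], 0],
])

```text
time: 17.07
position: [0.4876, -0.2997, 0.0279]
orientation: [-2.331, -2.106, -0.0]
force: [1.9, 4.4, 2.9]
gripper_width: 0.438
gripper_force: 30.0
```

>>> jog_arm([
  [1, [-0.05, 0, 0], 0],
  [1, [0, 0, 0], 0],
])

```text
time: 17.23
position: [0.4874, -0.3001, 0.0278]
orientation: [-2.33, -2.105, -0.001]
force: [2.7, 10.7, 4.6]
gripper_width: 0.437
gripper_force: 30.0
```

>>> jog_arm([
  [1, [-0.05, 0, 0], 0],
  [1, [0, 0, 0], 0],
])

```text
time: 17.4
position: [0.4871, -0.3004, 0.0276]
orientation: [-2.33, -2.104, -0.001]
force: [4.8, 18.3, 5.5]
gripper_width: 0.435
gripper_force: 30.0
```

Force is climbing to 18 N while the position has stopped, so the inner tube is blocked. I'll relax slightly, release, back off and check.

>>> jog_arm([
  [1, [0.1, 0, 0], 0],
  [1, [0, 0, 0], 0],
  [-1, [0, 0, 0], 0],
  [-1, [0, 0, 0], 0],
  [-1, [0, 0, 0], 0],
  [-1, [0, 0, 0], 0],
  [-1, [0, 0, 0], 0],
  [-1, [0, 0, 0], 0],
  [-1, [0, 0, 0], 0],
  [-1, [0, 0, 0], 0],
  [-1, [0, 0, 0], 0],
])

```text
time: 18.32
position: [0.4877, -0.3, 0.028]
orientation: [2.331, 2.106, -0.0]
force: [-0.4, -0.5, 0.1]
gripper_width: 0.997
gripper_force: 0.0
```

>>> jog_arm([
  [-1, [0, 0, -0.5], 0],
  [-1, [0, 0, -1], 0],
  [-1, [0, 0, -1], 0],
  [-1, [0, 0, -1], 0],
  [-1, [0, 0, -1], 0],
  [-1, [-0.8, 0, -1], 0],
  [-1, [-0.8, 0, -1], 0],
  [-1, [-0.8, 0, 0], 0],
  [-1, [-0.8, 0, 0], 0],
  [-1, [-0.8, 0, 0], 0],
  [-1, [0, 0, 0], 0],
])

```text
time: 19.23
position: [0.4791, -0.3818, 0.1573]
orientation: [-2.332, -2.105, 0.0]
force: [0.2, -0.3, 0.4]
gripper_width: 1.001
gripper_force: 0.0
```

Run:
```python
from h import *
np.set_printoptions(precision=4,suppress=True)
p=snap('top'); q2=snap('scene')
for p in(p,q2):
  for q in('leg','leg_butt','leg_foot','leg_hole'):
    print(q,[(world(p,d['centre']),round(d['conf'],2)) for d in cams.mark_of(p,q)])
a=cv2.resize(snap('top')['pixels'][240:290,345:485],(790,282),interpolation=cv2.INTER_CUBIC)
u,v=pix(q2,[.501,-.163,.04])[0].astype(int)
b=cv2.resize(q2['pixels'][v-25:v+25,u-65:u+65],(790,304),interpolation=cv2.INTER_CUBIC)
cv2.imwrite('pics/f5.png',np.vstack([a,b]))
```

```text
leg [(array([ 0.5021, -0.1079,  0.0065]), 0.82), (array([ 0.4306,  0.5073, -0.0002]), 0.72), (array([ 0.5123, -0.0919, -0.0015]), 0.55)]
leg_butt [(array([ 0.5141, -0.0399,  0.0247]), 0.85), (array([0.4566, 0.4454, 0.0191]), 0.69)]
leg_foot [(array([0.3974, 0.6085, 0.0198]), 0.78), (array([ 0.4882, -0.2991,  0.0205]), 0.68)]
leg_hole [(array([0.4132, 0.5619, 0.0318]), 0.93), (array([ 0.5039, -0.1621,  0.0419]), 0.6)]
leg []
leg_butt [(array([ 0.6864, -0.3363,  0.0011]), 0.69)]
leg_foot [(array([ 0.4856, -0.2954,  0.0228]), 0.59)]
leg_hole [(array([ 0.4998, -0.1656,  0.0436]), 0.59)]
```

View pics/f5.png

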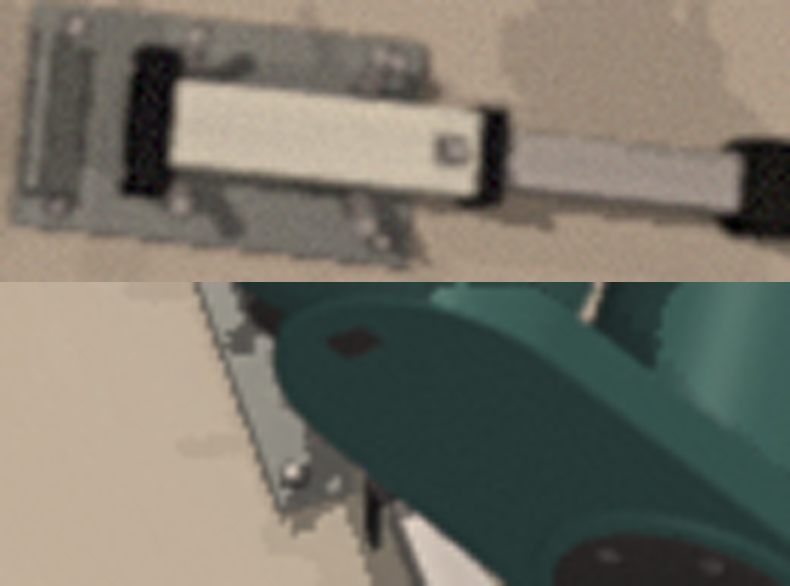

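In the top view the outer tube is at (172–480) and the foot starts near (740), which fits an extension of about 85 mm. The arm blocks the scene camera, so I'll move it aside to see the button.

>>> jog_arm([
  [-1, [1, 0, 0], 0],
  [-1, [1, 0, 0], 0],
  [-1, [1, 0, 0], 0],
  [-1, [1, 0, 0], 0],
  [-1, [1, 0, 0], 0],
  [-1, [1, 0, 0], 0],
  [-1, [1, 0, 0], 0],
  [-1, [1, 0, 0], 0],
  [-1, [1, 0, 0], 0],
  [-1, [1, 0, 0], 0],
  [-1, [1, 0, 0], 0],
  [-1, [1, 0, 0], 0],
])

```text
time: 20.78
position: [0.5039, -0.1397, 0.1581]
orientation: [2.331, 2.106, 0.0]
force: [1.3, -2.1, 0.5]
gripper_width: 1.001
gripper_force: 0.0
```

>>> jog_arm([
  [-1, [1, 0, 0], 0],
  [-1, [1, 0, 0], 0],
  [-1, [1, 0, 0], 0],
  [-1, [1, 0, 0], 0],
  [-1, [1, 0, 0], 0],
  [-1, [1, 0, 0], 0],
  [-1, [1, 0, 0], 0],
  [-1, [1, 0, 0], 0],
  [-1, [1, 0, 0], 0],
  [-1, [1, 0, 0], 0],
  [-1, [1, 0, 0], 0],
  [-1, [0, 0, 0], 0],
])

```text
time: 21.78
position: [0.5264, 0.0806, 0.1581]
orientation: [2.329, 2.108, 0.001]
force: [0.5, 0.2, 0.3]
gripper_width: 0.998
gripper_force: 0.0
```

Run:
```python
from h import *
np.set_printoptions(precision=4,suppress=True)
p=snap('top'); q2=snap('scene')
for p in(p,q2):
  for q in('leg','leg_butt','leg_foot','leg_hole'):
    print(q,[(world(p,d['centre']),round(d['conf'],2)) for d in cams.mark_of(p,q)])
u,v=pix(q2,[.501,-.163,.04])[0].astype(int)
b=cv2.resize(q2['pixels'][v-60:v+60,u-80:u+80],(800,600),interpolation=cv2.INTER_CUBIC)
cv2.imwrite('pics/f6.png',b)
```

```text
leg [(array([ 0.5039, -0.1081,  0.0075]), 0.86), (array([0.4301, 0.5095, 0.0004]), 0.56)]
leg_butt [(array([ 0.5128, -0.0406,  0.0207]), 0.8), (array([0.4582, 0.446 , 0.0201]), 0.59), (array([ 0.5026, -0.1625,  0.0412]), 0.32)]
leg_foot [(array([0.397 , 0.6074, 0.0216]), 0.85), (array([ 0.4855, -0.2967,  0.0208]), 0.69)]
leg_hole [(array([ 0.4998, -0.1633,  0.0388]), 0.88), (array([0.4108, 0.5617, 0.0359]), 0.61)]
leg [(array([ 0.5063, -0.1094,  0.0055]), 0.85), (array([ 0.4297,  0.5098, -0.002 ]), 0.85)]
leg_butt [(array([0.4577, 0.4453, 0.0153]), 0.93), (array([ 0.5078, -0.0404,  0.0264]), 0.9)]
leg_foot [(array([ 0.4898, -0.2989,  0.0197]), 0.67), (array([0.3999, 0.6097, 0.0147]), 0.58)]
leg_hole [(array([0.4157, 0.5579, 0.0312]), 0.78), (array([ 0.5014, -0.1634,  0.0441]), 0.76)]
```

View pics/f6.png

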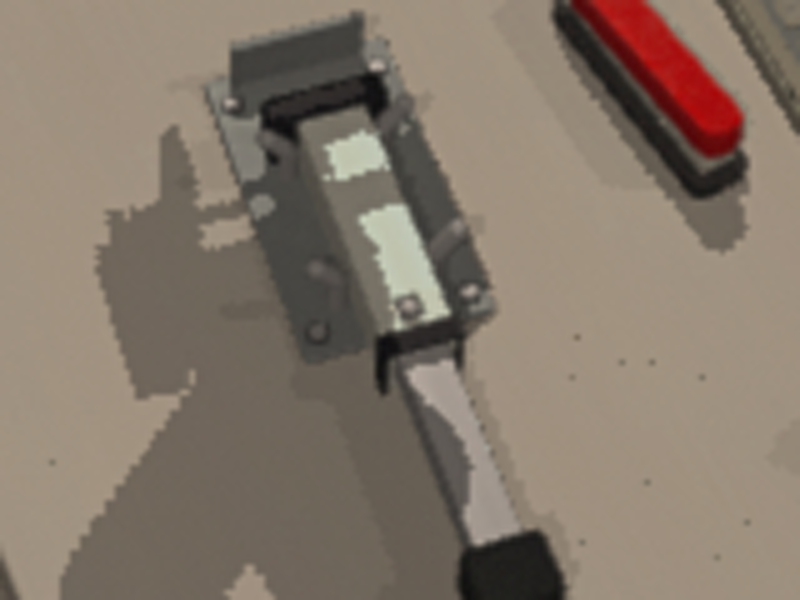

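The leg lies in the cradle with the tube at (370,220) and the foot at (510,565). A pale pin shows in the hole at (408,307). I'll take one enlarged look before handing in.

Run:
```python
from h import *
q=snap('scene'); u,v=pix(q,[.501,-.163,.04])[0].astype(int); a=q['pixels'][v-15:v+15,u-20:u+20]
o=cv2.imread('pics/scene0.png'); u,v=pix(q,[.507,.260,.034])[0].astype(int); b=o[v-15:v+15,u-20:u+20]
cv2.imwrite('pics/f7.png',cv2.resize(np.hstack([a,b]),(800,300),interpolation=cv2.INTER_CUBIC))
print(telemetry.get_state()['time'])
```

```text
22.3333
```

View pics/f7.png

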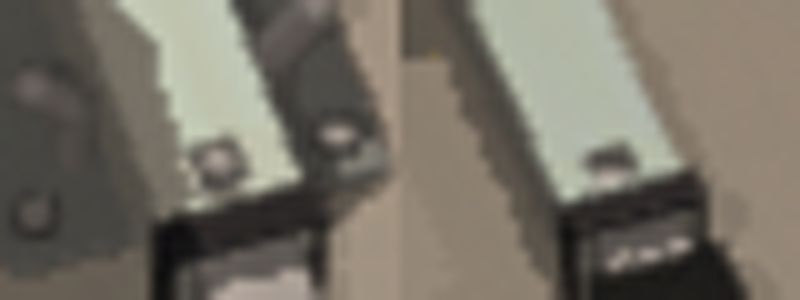

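Left (now): a round steel pin fills the hole at (218,160). Right (start): the hole at (610,165) is an empty dark recess. The button is out, so I'm handing in.

```bash
python3 -c "
from cell import r
print(r.finish_job())"
```

```text
the job is handed in; nothing more can be done
None
```

The leg lies flat in the cradle, drawn out about 85 mm with the lock button showing in the hole, and the gripper is clear; I handed the job in at about 22 s of the 45 s, and no verdict came back.

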